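# Lay the check tile and take its moisture reading

### The arm

A 7-joint arm with a two-finger parallel gripper is mounted at the origin on the work surface. World frame = base frame: x ahead of the robot, y to its left, z up, the work surface at z = 0. Lengths are in m, angles in rad, forces in N, time in s.
With the tool pointing down it reaches from about 0.425 to 0.95 m from the base axis. Payload 4.7 kg.
Tool frame: the origin (TCP) lies at the very end of the fingers, on their centre line; the grasp point (between the pads) lies 19 mm behind it; z points along the fingers, y is the line along which they close (so a half turn about z gives the same grasp; the last joint's range is limited). The gripper opens to 85 mm and grips with 20 to 120 N. Pads are 22 mm wide; open, the fingers measure 114 mm over their backs; the gripper's body (76 mm by 85 mm) begins 54 mm behind the grasp point. The pads swing forward as they close: fully open they stand 13 mm farther back than shut.
Start: joints at [1.163, 0.469, -0.049, 1.532, 0.024, 1.141, -0.082], TCP at [0.25, -0.627, 0.231] pointing down, gripper open.
Joint ranges: [-2.59, 2.59], [-0.33, 1.99], [-1.39, 1.29], [0.1, 2.45], [-1.04, 4.18], [0.21, 1.99], [-2.66, 2.66]. Speed limits (rad/s): [2.57, 2.57, 3.14, 3.14, 3.14, 3.14, 3.14].

### API

Orientations are given as [roll, pitch, yaw] about the fixed x, y, z axes, in that order (R = Rz(yaw) Ry(pitch) Rx(roll)).
In Python, from cell import r, claw, planner, optics, models gives the robot as it stands. Calls block until the motion is done:
- r.move_pose(position, orientation): joint-space move of the TCP to a pose.
- r.move_linear(position, orientation=None, vel=0.15, until_force=None): straight line of the TCP; orientation=None keeps the orientation; vel is the mean speed in m/s. With until_force (N) it stops when the force on the tool has changed by that much, and returns True; else False.
- r.move_j(angles): joint-space move.
- claw.move_gripper(opening): finger opening in m; the grip force is fixed at half the most; returns when the fingers have stopped.
- r.dwell(seconds).
- planner.solve_ik(position, orientation): joint angles nearest the present ones, or None.
- optics.read_camera(name): name is "scene" or "top" or "wrist"; returns (picture, depth): 384x512x3 uint8, red, green, blue; 384x512 float32, m along the optical axis (not along the pixel's ray), 0 where there is no reading.
- optics.camera_model(name): a dict with "mtx" (3x3 intrinsics, pixels), "T" (4x4, takes a point from camera to world coordinates). Camera axes: x right, y up, looking along -z (the intrinsics and any distortion apply to the point x, -y, -z); pixel columns grow to the right and rows downward; lengths in m; the calibration is good to about 2 mm. The wrist camera is an equidistant fisheye: a pixel r from the principal point sees the ray r / f radians off the axis. A picture is of the moment at which its call begins: read the wrist's pose just before it. camera_model takes no time and is no camera call; for the wrist camera it gives the pose at the moment of the call.
A pose or a line that the arm cannot do raises r.MotionError and nothing moves.
- r.hand_in(): hands the job in; it is judged then, once.
Trained networks look in the newest picture that a camera, given by its name, has taken for a name from the list of things; names that differ only in an ending like _2 or _b are one class to them, and where a whole thing is asked for, a point or a joint stands for the part that bears it (a point fixed in the world has none). Each returns a list of dicts, best first, with "p" (0 to 1); they miss things now and then, are a little off and sometimes report something else, mostly with a low value. They report only what shows in the picture. A call takes as long as a camera call.
- models.trace(camera, thing): "pixels" (384x512 bool, what is visible of it) and "box" ([left, top, right, bottom] in pixels, round what is visible of it).
- models.pinpoint(camera, thing): "pixel" ([column, row] in pixels: a listed point, or the origin of a listed thing).
Readings, each from a call of its own:
- r.current_time_s(): time.
- r.current_q(): joint angles.
- r.current_qd(): joint speeds.
- r.current_tau(): joint torques, N m.
- r.current_tool_pos(): TCP position.
- r.current_ee_rot(): TCP orientation.
- r.current_contact_force(): force on the tool from outside, world axes, zero at the start.
- r.current_wrist_torque(): the same for the moment, N m.
- r.current_finger_gap(): finger opening in m.
- r.current_gripper_force(): force on a finger pad.
Only numpy, scipy, OpenCV 4.12 (cv2) and the standard library are available. Lean on these libraries where they do the work, as an engineer would, in place of code of your own. Each camera call takes 0.05 s, during which the arm holds its last target. There are 200 camera calls.

### The job

Put the loose clay tile with the blue dot into the empty nest of the drying tray, lying flat with the dot up, and let go of it. Then draw the moisture meter out of its holster and take the reading: hold it upright with its ball on the blue dot, pressing lightly so that the spring tip gives way by about half of its travel, keep it there steadily for at least two seconds, and finish while still holding it so. Leave the other tiles and the brush where they are.

Things in the scene. Friction and masses are not known exactly. Their poses are not given: they have to be found in the camera images.
- check_tile: loose pinkish clay tile with a blue dot: a parallelogram 10 mm thick, long sides 64 mm, 50 mm between them, 75/105 degree corners, 60 g. Origin under its centre; x along the long sides, y across (grip along y at the centre), z up. From above its +y side is shifted 6.7 mm to +x, its -y side 6.7 mm to -x; a half turn gives the same outline. Starts flat on the table, dot up
- dot (a point): centre of the blue 12 mm ink dot on the tile's top face: 13 mm from the tile's centre along its +x, 10 mm above its underside
- tray: fixed terracotta-red drying tray 214 mm (x) by 222 mm (y): board 10 mm thick, rim 10 mm wide, its top 16 mm above the table. Origin under its centre, on the table. Four black nests in two rows, 96 mm apart along x, 90 mm along y; three hold a tile, any one of the four is empty
- empty_nest (a point): floor centre of the empty black nest, 13 mm above the table; axes as the tray's. A pocket of the tile's outline, sheared the same way in these axes, 3 mm to spare all round (a half turn of the tile fits too): ribs along the slanting ends and lugs near the corners, 4 mm high; finger notches 36 mm long at the middle of the long sides
- meter: yellow hand-held moisture meter, 180 g: body 40 (its x) by 28 (its y) by 125 mm (its z), a spring-loaded steel ball tip below. Origin at the ball's lowest point with the tip fully out; z up the meter's length, body from z = 34 to 159 mm; display on its +x face. Starts ball down in the holster, its top 180 mm above the table, leaning 15 degrees to the holster's -x (towards the robot)
- meter_grip (a point): point on the meter's axis at which to grip it, across its 28 mm thickness (along the meter's y): 126 mm above the origin along its z
- ball (a point): lowest point of the meter's 16 mm steel ball; it moves with the spring tip
- probe_tip (a joint): how far the spring tip is pushed into the meter, m: 0 fully out, 0.010 hard against its stop. It takes 1 N to start and 0.45 N for each further mm, so about 3.2 N half way
- holster: fixed holster: grey foot 120 (x) by 90 (y) by 12 mm and a black sleeve 51 by 40 mm leaning 0.26 rad to its -x, highest edge 115 mm above the table; origin under the foot's centre. The meter sits 55 mm deep in it with 1.5 to 2 mm of play, the ball hanging free below: draw it out along its own axis, 60 mm frees the body, 95 mm the ball
- tile1: plain tile of the same size lying in a nest of the tray, to be left alone; origin under its centre
- tile2: plain tile of the same size lying in a nest of the tray, to be left alone; origin under its centre
- tile3: plain tile of the same size lying in a nest of the tray, to be left alone; origin under its centre
- brush: brush lying on the table beyond the tile, to be left alone; origin under its middle

How it is judged:
By the outcome, as a careful person would: the job done as asked, in the order asked, and still so for the second after the job is handed in, while the arm keeps its last pose, push and grip.
It also fails if it takes over 64 s, if anything falls off the work surface, if the arm or the gripper's body presses on something with over 40 N, if the wrist force passes 120 N, or if a joint passes its speed limit or range.

## Working session

There is one attempt and no reset: what is moved stays moved. The work goes in short steps, each a Python script; the robot and the scene stay as the last script left them, time stands still between calls to the robot, and variables do not carry over. Pictures are saved under pics/ and viewed, at most 10 in all, crops included, and the job is handed in when it is done.

```bash
ls; mkdir -p pics; python3 - <<'E'
from cell import r, claw, planner, optics, models
import cv2, numpy as np
print(r.current_time_s())
ims=[]
for c in ["scene","top"]:
    p,d=optics.read_camera(c); cv2.imwrite(f"pics/{c}0.png",p[:,:,::-1])
    m=optics.camera_model(c); print(c,{k:np.round(v,3).tolist() if not isinstance(v,str) else v for k,v in m.items()})
    for t in ["check_tile","dot","tray","empty_nest","meter","meter_grip","ball","holster","tile1","brush"]:
        for x in models.pinpoint(c,t)[:4]:
            u,v=np.round(x["pixel"]).astype(int)
            print(c,t,np.round(x["p"],2),np.round(x["pixel"],1), round(float(d[min(max(v,0),383),min(max(u,0),511)]),3))
print(r.current_time_s())
E
```

```text
cell.py
pics
0.0
scene {'mtx': [[398.643, 0.0, 251.803], [0.0, 398.643, 194.207], [0.0, 0.0, 1.0]], 'T': [[-0.096, -0.505, 0.858, 1.272], [0.995, -0.053, 0.08, -0.006], [0.005, 0.862, 0.507, 0.508], [0.0, 0.0, 0.0, 1.0]]}
scene check_tile 0.9 [234.7 214. ] 0.908
scene check_tile 0.39 [137.4 156.2] 0.829
scene check_tile 0.18 [142.5 211.9] 0.0
scene dot 0.86 [232.8 215.4] 0.903
scene dot 0.46 [389.1 219. ] 0.885
scene tray 0.97 [370.8 234.6] 0.841
scene tray 0.46 [235.9 215.8] 0.902
scene empty_nest 0.77 [390.3 219.4] 0.888
scene meter 0.94 [138.8 214. ] 0.9
scene meter_grip 0.64 [141.2 155.9] 0.832
scene ball 0.47 [142.6 213.4] 0.878
scene ball 0.24 [236.5 215.1] 0.907
scene holster 0.74 [146.3 218. ] 0.889
scene tile1 0.98 [357.5 245.5] 0.786
scene tile1 0.71 [402.2 247. ] 0.784
scene tile1 0.7 [345.2 215.1] 0.885
scene brush 0.89 [202.  285.2] 0.705
scene brush 0.53 [349.1 219.8] 0.864
top {'mtx': [[384.28, 0.0, 258.293], [0.0, 384.28, 187.607], [0.0, 0.0, 1.0]], 'T': [[0.011, 0.996, -0.092, 0.519], [-1.0, 0.009, -0.022, -0.059], [-0.021, 0.092, 0.996, 1.099], [0.0, 0.0, 0.0, 1.0]]}
top check_tile 0.58 [288.1 227.5] 1.08
top check_tile 0.48 [296.7 150.3] 1.093
top dot 0.91 [288.4 226.7] 1.081
top dot 0.69 [162.1 220.3] 1.089
top tray 0.63 [180.8 204.7] 1.096
top tray 0.53 [371.5 219.2] 0.906
top empty_nest 0.66 [163.8 218.9] 1.089
top meter 0.86 [358.6 207.1] 0.997
top meter 0.31 [371.7 221.2] 0.91
top meter_grip 0.58 [369.8 223.5] 0.914
top ball 0.65 [372.3 220.9] 0.91
top holster 0.88 [356.8 216.1] 1.009
top tile1 0.75 [195.2 190.1] 1.084
top tile1 0.72 [163.1 186.7] 1.088
top tile1 0.56 [195.3 220.9] 1.076
top brush 0.63 [295.6 149.3] 1.091
1.1
```

View pics/scene0.png

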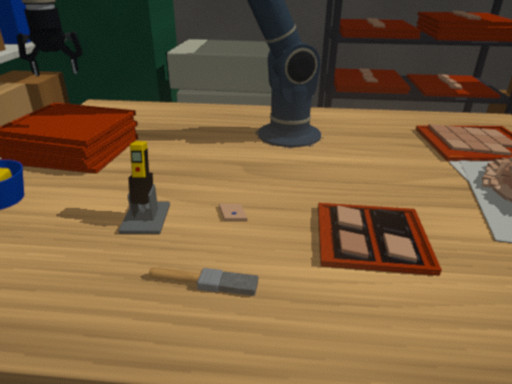

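View pics/top0.png

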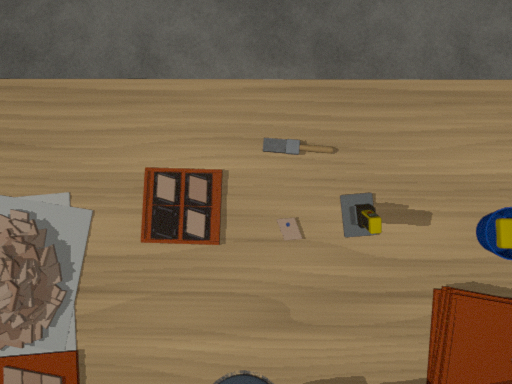

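The scene view shows the loose tile at about (234,213), the tray at (375,238) with its empty nest at (390,219), and the meter in its holster at (140,160–230). In the top view they are at (289,228), (182,205), (165,221) and (370,222), with the brush at (298,147). Next I'll triangulate and look with the wrist camera.

```bash
cat > h.py <<'E'
from cell import r, claw, planner, optics, models
import cv2, numpy as np
from scipy.spatial.transform import Rotation as Ro
def rays(cam,px,m=None):
    m=m or optics.camera_model(cam); K=np.array(m["mtx"]); T=np.array(m["T"]); px=np.atleast_2d(px).astype(float)
    a=(px-K[:2,2])/[K[0,0],K[1,1]]
    if cam=="wrist":
        th=np.linalg.norm(a,axis=1,keepdims=True); s=np.where(th>1e-9,np.sin(th)/np.maximum(th,1e-9),1); v=np.hstack([a*s,np.cos(th)])
    else: v=np.hstack([a,np.ones((len(a),1))])
    v=v*[1,-1,-1]; v=v@T[:3,:3].T
    return T[:3,3],v/np.linalg.norm(v,axis=1,keepdims=True)
def onz(cam,px,z,m=None):
    o,v=rays(cam,px,m); return o+v*((z-o[2])/v[:,2])[:,None]
def meet(obs):  # [(o,v)...] -> point, residual
    A=0;b=0
    for o,v in obs:
        P=np.eye(3)-np.outer(v,v); A=A+P; b=b+P@o
    p=np.linalg.solve(A,b); return p,[np.linalg.norm((np.eye(3)-np.outer(v,v))@(p-o)) for o,v in obs]
def pp(cam,thing,n=1):
    return [(np.array(x["pixel"]),x["p"]) for x in models.pinpoint(cam,thing)[:n]]
def tool(yaw,tilt=None): # tool pointing down, tool y at yaw+90deg
    return Ro.from_euler("xyz",[np.pi,0,yaw])
E
python3 - <<'E'
from h import *
S={"dot":([232.8,215.4],[288.4,226.7]),"nest":([390.3,219.4],[163.8,218.9]),"tray":([370.8,234.6],[180.8,204.7]),"grip":([141.2,155.9],[369.8,223.5]),"meter":([138.8,214],[358.6,207.1]),"holster":([146.3,218],[356.8,216.1]),"tile":([234.7,214],[288.1,227.5])}
for k,(a,b) in S.items():
    oa,va=rays("scene",a); ob,vb=rays("top",b); p,e=meet([(oa,va[0]),(ob,vb[0])]); print(k,p.round(4),np.round(e,4))
m=optics.camera_model("wrist"); p=r.current_tool_pos(); R=Ro.from_euler("xyz",r.current_ee_rot()).as_matrix()
T=np.array(m["T"]); print(np.array(m["mtx"]).round(1).tolist(), (R.T@(T[:3,3]-p)).round(4),(R.T@T[:3,:3]).round(3).tolist(), r.current_ee_rot(), r.current_contact_force())
for q in ([0.48,-0.13,0.22],[0.48,0.22,0.22]):
    for y in np.arange(-3,3.2,0.78): print(q,round(y,2),planner.solve_ik(q,[np.pi,0,y]) is not None,end=' ')
E
```

```text
dot [ 0.5093 -0.1217 -0.0024] [0. 0.]
nest [0.5273 0.2277 0.023 ] [0.0011 0.0011]
tray [0.5681 0.183  0.0087] [0.0022 0.0022]
grip [ 0.5208 -0.314   0.1446] [0.0009 0.0009]
meter [ 0.5667 -0.3179  0.0253] [0.0033 0.0033]
holster [ 0.5415 -0.316  -0.0016] [0.0004 0.0004]
tile [ 5.069e-01 -1.191e-01  2.000e-04] [0.0016 0.0016]
[[297.3, 0.0, 256.2], [0.0, 297.3, 188.1], [0.0, 0.0, 1.0]] [ 0.0789  0.0011 -0.1441] [[0.001, 0.953, 0.304], [1.0, -0.001, 0.0], [0.0, 0.304, -0.953]] [ 3.14152293e+00 -4.72449076e-05  3.78778812e-01] [-0.07144772  1.22990639 -0.68221417]
[0.48, -0.13, 0.22] -3.0 True [0.48, -0.13, 0.22] -2.22 True [0.48, -0.13, 0.22] -1.44 True [0.48, -0.13, 0.22] -0.66 True [0.48, -0.13, 0.22] 0.12 True [0.48, -0.13, 0.22] 0.9 True [0.48, -0.13, 0.22] 1.68 True [0.48, -0.13, 0.22] 2.46 True [0.48, 0.22, 0.22] -3.0 True [0.48, 0.22, 0.22] -2.22 True [0.48, 0.22, 0.22] -1.44 True [0.48, 0.22, 0.22] -0.66 True [0.48, 0.22, 0.22] 0.12 True [0.48, 0.22, 0.22] 0.9 True [0.48, 0.22, 0.22] 1.68 True [0.48, 0.22, 0.22] 2.46 True
```

```bash
cat >> h.py <<'E'
import pickle
def look(name,pos,yaw,pts=(),trs=(),rot=None):
    r.move_pose(list(pos),list(rot) if rot is not None else [np.pi,0,yaw]); r.dwell(0.15)
    m=optics.camera_model("wrist"); tp=np.array(r.current_tool_pos()); tr=np.array(r.current_ee_rot())
    p,d=optics.read_camera("wrist")
    o=dict(m=m,p=p,d=d,tp=tp,tr=tr,pts={t:pp("wrist",t,3) for t in pts},trs={t:[(x["p"],x["box"],x["pixels"]) for x in models.trace("wrist",t)[:4]] for t in trs})
    pickle.dump(o,open(f"pics/{name}.pkl","wb")); cv2.imwrite(f"pics/{name}.png",p[:,:,::-1]); print(name,"t",round(r.current_time_s(),2),tp.round(4),tr.round(4))
    for t,l in o["pts"].items(): print(t,[(np.round(a,1).tolist(),round(b,2)) for a,b in l])
    for t,l in o["trs"].items(): print(t,[(np.round(b).tolist(),round(a,2)) for a,b,_ in l])
    return o
E
python3 - <<'E'
from h import *
look("m1",[0.50,-0.31,0.30],0,["meter_grip","meter","holster"],["meter","holster"])
look("m2",[0.44,-0.31,0.30],0,["meter_grip","meter","holster"],["meter"])
look("t1",[0.50,-0.12,0.09],0.3,["check_tile","dot"],["check_tile"])
look("n1",[0.525,0.225,0.10],0,["empty_nest","tray"],["tile1","tray"])
E
python3 - <<'E'
import cv2,numpy as np
a=[cv2.imread(f"pics/{n}.png") for n in ("m1","m2","t1","n1")]
cv2.imwrite("pics/w4.png",cv2.resize(np.vstack([np.hstack(a[:2]),np.hstack(a[2:])]),(800,600)))
E
```

```text
m1 t 3.07 [ 0.4993 -0.3113  0.2997] [ 3.1415e+00  6.0000e-04 -2.2000e-03]
meter_grip [([260.2, 146.2], 0.63)]
meter [([260.2, 113.8], 0.58), ([14.1, 97.4], 0.5), ([149.4, 2.5], 0.5)]
holster [([258.4, 116.8], 0.66), ([12.0, 147.1], 0.22)]
meter []
holster [([222.0, 73.0, 292.0, 159.0], 0.96), ([249.0, 114.0, 282.0, 182.0], 0.33)]
m2 t 3.82 [ 0.441  -0.3097  0.3002] [-3.1416e+00 -8.0000e-04  1.3000e-03]
meter_grip [([261.6, 92.0], 0.6)]
meter [([261.3, 72.5], 0.71)]
holster [([259.6, 75.4], 0.79)]
meter [([248.0, 61.0, 287.0, 119.0], 0.56)]
t1 t 5.28 [ 0.5007 -0.1215  0.091 ] [ 3.1399e+00 -1.8000e-03  2.9750e-01]
check_tile [([256.7, 186.8], 0.6)]
dot [([257.3, 176.7], 0.59), ([454.3, 207.4], 0.59)]
check_tile [([222.0, 145.0, 295.0, 232.0], 0.85)]
n1 t 6.98 [0.5256 0.2231 0.0999] [ 3.1408e+00  0.0000e+00 -2.8000e-03]
empty_nest [([246.7, 200.6], 0.7)]
tray [([303.6, 139.7], 0.56)]
tile1 [([323.0, 156.0, 387.0, 243.0], 0.82), ([337.0, 37.0, 399.0, 135.0], 0.67), ([217.0, 30.0, 286.0, 127.0], 0.56)]
tray [([164.0, 6.0, 436.0, 266.0], 0.64)]
```

View pics/w4.png

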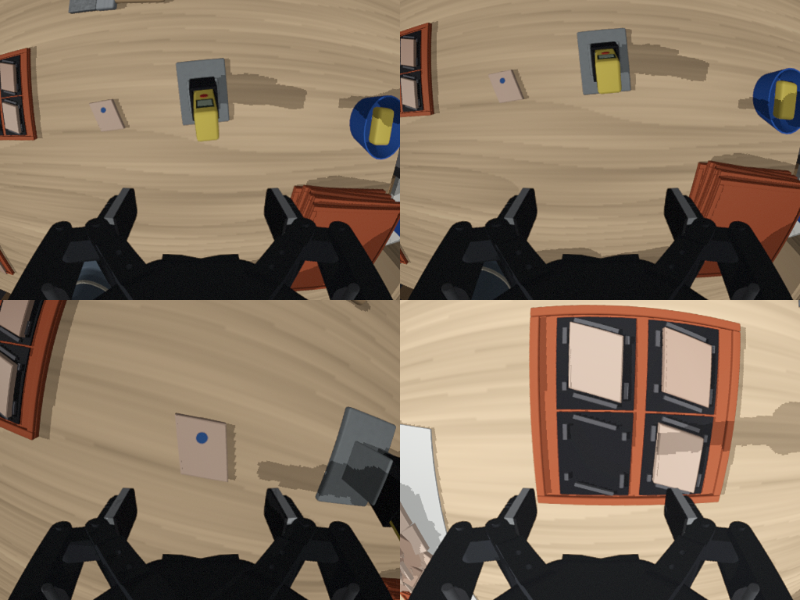

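The wrist views show the tile in the lower-left panel at about (202,447), with the dot slightly up-image at (202,438). The tray is in the lower-right panel, with the empty nest at about (592,458) outlined by grey ribs and lugs. The meter leans toward the robot. Now I'll fit outlines.

```bash
cat >> h.py <<'E'
from scipy.optimize import least_squares
PAR=np.array([[38.7,25],[-25.3,25],[-38.7,-25],[25.3,-25]])/1000
RECT=np.array([[107,111],[-107,111],[-107,-111],[107,-111]])/1000
def xf(P,q): c,s=np.cos(q[2]),np.sin(q[2]); return np.asarray(P)@np.array([[c,s],[-s,c]])+q[:2]
def edist(pts,poly):
    D=[]
    for a,b in zip(poly,np.roll(poly,-1,0)):
        t=np.clip(((pts-a)@(b-a))/((b-a)@(b-a)),0,1); D.append(np.linalg.norm(pts-a-t[:,None]*(b-a),axis=1))
    return np.min(D,0)
def fitpoly(pts,poly,q0):
    s=least_squares(lambda q:edist(pts,xf(poly,q)),q0,loss="soft_l1",f_scale=0.0007); return s.x,np.median(edist(pts,xf(poly,s.x)))
def cont(mask):
    c=max(cv2.findContours(mask.astype(np.uint8),cv2.RETR_EXTERNAL,cv2.CHAIN_APPROX_NONE)[0],key=len); return c[:,0,:].astype(float)
def blobs(o,mask,lo,hi):
    n,l,s,c=cv2.connectedComponentsWithStats(mask.astype(np.uint8)); return [(l==i,s[i],c[i]) for i in range(1,n) if lo<s[i,4]<hi]
E
python3 - <<'E'
from h import *
o=pickle.load(open("pics/t1.pkl","rb")); mk=o["trs"]["check_tile"][0][2]
hsv=cv2.cvtColor(o["p"],cv2.COLOR_RGB2HSV); print("tile hsv",hsv[195,250],"wood",hsv[195,150], "dot",hsv[177,257], hsv[240,262],hsv[225,297])
P=onz("wrist",cont(mk),0.010,o["m"])[:,:2]
for y in (0.1,0.3,0.5): print(fitpoly(P,PAR,[*P.mean(0),y]))
print("dot",onz("wrist",o["pts"]["dot"][0][0],0.01,o["m"]))
n=pickle.load(open("pics/n1.pkl","rb"))
for p_,b,k in n["trs"]["tile1"]:
    P=onz("wrist",cont(k),0.023,n["m"])[:,:2]; print("tile",min((fitpoly(P,PAR,[*P.mean(0),y]) for y in (-.2,0,.2)),key=lambda x:x[1]))
k=n["trs"]["tray"][0][2]; c=cont(k); c=c[c[:,1]<235]; P=onz("wrist",c,0.016,n["m"])[:,:2]; print("tray",fitpoly(P,RECT,[0.568,0.183,0]))
print("nest pin",onz("wrist",n["pts"]["empty_nest"][0][0],0.013,n["m"]))
cr=lambda p,a,b,c,d:cv2.resize(p[b:d,a:c,::-1],(400,400),interpolation=cv2.INTER_CUBIC)
cv2.imwrite("pics/crop1.png",np.hstack([cr(o["p"],205,130,305,250),cr(n["p"],195,130,305,260)]))
E
```

```text
tile hsv [ 13  59 161] wood [ 18  81 139] dot [108 170 114] [ 17  79 159] [ 17  84 121]
(array([ 0.507078  , -0.12314084,  0.35681487]), np.float64(0.0004323815290826288))
(array([ 0.507078  , -0.12314084,  0.3568149 ]), np.float64(0.0004323817114012013))
(array([ 0.507078  , -0.12314084,  0.35681491]), np.float64(0.00043238173291809917))
dot [[ 0.51717198 -0.11858107  0.01      ]]
tile (array([ 0.51974193,  0.14050224, -0.02718525]), np.float64(0.000700919200446892))
tile (array([0.61584496, 0.13718341, 0.0061941 ]), np.float64(0.0005082998368136057))
tile (array([ 0.61827189,  0.22662477, -0.02231571]), np.float64(0.00044068041201261043))
tray (array([ 0.56730478,  0.18402693, -0.02936362]), np.float64(0.0021436203372012666))
nest pin [[0.5201312  0.23025758 0.013     ]]
```

View pics/crop1.png

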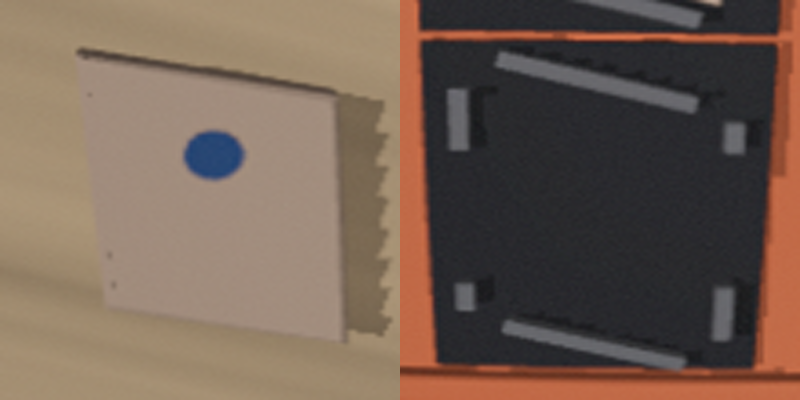

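The crop shows the tile edges sharply, with the dot toward the tile's +x end, and the nest with two slanted ribs and four lugs that are symmetric about its centre. I'll take second, aligned views of both from the same tool-relative pose.

```bash
cat >> h.py <<'E'
def tilefit(o,z,q0):
    h=cv2.cvtColor(cv2.GaussianBlur(o["p"],(3,3),0),cv2.COLOR_RGB2HSV).astype(int); l,t,R,b=[int(v) for v in o["trs"]["check_tile"][0][1]]
    m=np.zeros((384,512),bool); m[t-4:b+4,l-4:R+4]=((h[...,0]<16)&(h[...,1]<70)&(h[...,2]>130))[t-4:b+4,l-4:R+4]
    return fitpoly(onz("wrist",cont(m),z,o["m"])[:,:2],PAR,q0)
def nestblobs(o,box):
    p=o["p"].astype(int); m=np.zeros((384,512),bool); l,t,R,b=box; s=(p.min(2)>62)&(p.max(2)-p.min(2)<25); m[t:b,l:R]=s[t:b,l:R]
    return blobs(o,m,8,600)
E
python3 - <<'E'
from h import *
def at(q,d): return [q[0]+d*np.cos(q[2]),q[1]+d*np.sin(q[2])]
N=[0.5205,0.2304,-0.03]; t=[0.507,-0.1231,0.357]
look("n2",[*at(N,-.04),0.093],N[2],["empty_nest"],["tile1"])
look("t2",[*at(t,-.04),0.08],t[2],["dot"],["check_tile"])
for k in ("t1","t2"):
    o=pickle.load(open(f"pics/{k}.pkl","rb"))
    for z in (0.006,0.010,0.014): print(k,z,tilefit(o,z,t))
for k in ("n1","n2"):
    o=pickle.load(open(f"pics/{k}.pkl","rb")); u,v=o["pts"]["empty_nest"][0][0].astype(int)
    print(k,u,v)
    for m,s,c in nestblobs(o,(u-60,v-62,u+60,v+62)): print(s[4],c.round(1),onz("wrist",c,0.017,o["m"])[0,:2].round(4))
o=pickle.load(open("pics/n2.pkl","rb")); u,v=o["pts"]["empty_nest"][0][0].astype(int)
cv2.imwrite("pics/n2c.png",np.hstack([cv2.resize(o["p"][max(v-70,0):v+70,u-70:u+70,::-1],(400,400)),cv2.resize((sum(m for m,_,_ in nestblobs(o,(u-60,v-62,u+60,v+62)))*255).astype(np.uint8)[max(v-70,0):v+70,u-70:u+70],(400,400))[...,None].repeat(3,2)]))
E
```

```text
n2 t 7.58 [0.4816 0.2316 0.0933] [-3.1412e+00 -1.2000e-03 -3.0600e-02]
empty_nest [([255.1, 147.6], 0.87)]
tile1 [([338.0, 101.0, 406.0, 199.0], 0.9), ([343.0, 3.0, 409.0, 80.0], 0.72), ([222.0, 2.0, 295.0, 71.0], 0.56)]
t2 t 9.27 [ 0.4701 -0.1358  0.0801] [-3.1414e+00 -5.0000e-04  3.5940e-01]
dot [([257.4, 132.9], 0.8)]
check_tile [([220.0, 101.0, 294.0, 201.0], 0.68)]
t1 0.006 (array([ 0.50443981, -0.123656  ,  0.36685919]), np.float64(0.00021913240407199952))
t1 0.01 (array([ 0.50564726, -0.12326256,  0.36878197]), np.float64(0.0006812205399578034))
t1 0.014 (array([ 0.50677694, -0.12291924,  0.37142775]), np.float64(0.0011511707333982143))
t2 0.006 (array([ 0.50525237, -0.12329083,  0.36382939]), np.float64(0.0002242761292863535))
t2 0.01 (array([ 0.50595796, -0.12303776,  0.36467306]), np.float64(0.000540472082768773))
t2 0.014 (array([ 0.50660373, -0.12283439,  0.36493252]), np.float64(0.0010474597045379472))
n1 246 200
338 [249.1 156.3] [0.5582 0.2279]
119 [210.5 168.4] [0.5487 0.2585]
60 [286.5 174.5] [0.5435 0.1983]
52 [212.4 226.1] [0.4985 0.2595]
101 [283.4 231.3] [0.4936 0.1994]
245 [247.8 241.9] [0.4837 0.2297]
n2 255 147
364 [256.6  99.2] [0.5585 0.2283]
132 [216.4 113.5] [0.5492 0.2584]
71 [297.5 118.4] [0.5437 0.1984]
127 [296.4 183.3] [0.4934 0.1993]
59 [218.8 178.8] [0.4988 0.2594]
325 [257.6 196. ] [0.4839 0.2298]
```

View pics/n2c.png

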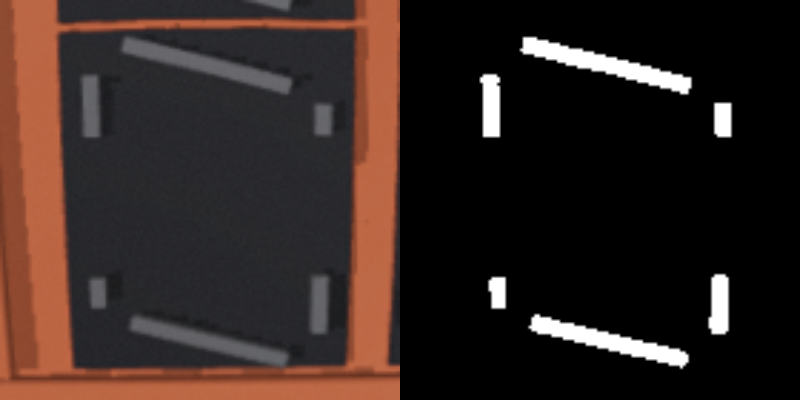

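The nest crop shows all six ribs and lugs, and both views agree to 0.3 mm. The nest centre is (0.5213, 0.2289) with yaw −0.02, and the tile is at (0.506, −0.123) with yaw 0.366. Now the pick.

```bash
python3 - <<'E'
from h import *
t=[0.506,-0.1231,0.366]; rot=[np.pi,0,t[2]]
claw.move_gripper(0.066)
r.move_pose([t[0],t[1],0.05],rot)
r.move_linear([t[0],t[1],0.02],rot,vel=0.08); r.dwell(.2)
f0=np.array(r.current_contact_force())
hit=r.move_linear([t[0],t[1],-0.014],rot,vel=0.02,until_force=3)
z=np.array(r.current_tool_pos()); print(hit,z.round(4),r.current_contact_force()-f0,r.current_finger_gap(),r.current_time_s())
if hit:
    r.move_linear([t[0],t[1],z[2]+0.0035],rot,vel=0.03)
    claw.move_gripper(0.03); r.dwell(.1)
    print(r.current_finger_gap(),r.current_gripper_force(),np.array(r.current_contact_force())-f0)
    p=np.array(r.current_tool_pos()); print(p.round(4))
    if r.current_finger_gap()>0.045:
        r.move_linear([t[0],t[1],0.09],rot,vel=0.1)
        look("g1",[t[0],t[1],0.10],t[2],["dot"],["check_tile"])
E
```

```text
True [ 0.5059 -0.1231 -0.0065] [-0.77749363 -0.52175866  4.66382104] 0.06588694111369 11.8583
0.04791379772787125 65.42149043800237 [-1.09088297  0.59462818  6.15648959]
[ 0.5061 -0.1232 -0.0025]
g1 t 14.17 [ 0.5057 -0.123   0.0996] [-3.1412e+00  6.0000e-04  3.6600e-01]
dot [([255.4, 236.4], 0.97)]
check_tile [([204.0, 181.0, 308.0, 312.0], 0.78)]
```

```bash
python3 - <<'E'
from h import *
o=pickle.load(open("pics/g1.pkl","rb")); o2=pickle.load(open("pics/t2.pkl","rb"))
# tile top z in g1: lifted by 0.0996+0.0025
for z in (0.108,0.112): print(z,tilefit(o,z,[.506,-.123,.366]), "dot",onz("wrist",o["pts"]["dot"][0][0],z,o["m"])[0].round(4))
print("dot t2",onz("wrist",o2["pts"]["dot"][0][0],.01,o2["m"])[0].round(4))
cv2.imwrite("pics/g1c.png",cv2.resize(o["p"][150:350,150:360,::-1],(630,600)))
E
```

```text
0.108 (array([ 0.50411346, -0.12445668,  0.36935161]), np.float64(0.00031649804566328844)) dot [ 0.515  -0.1202  0.108 ]
0.112 (array([ 0.50535403, -0.12384071,  0.35676496]), np.float64(0.0004214722937611195)) dot [ 0.517  -0.1195  0.112 ]
dot t2 [ 0.5197 -0.1191  0.01  ]
```

View pics/g1c.png

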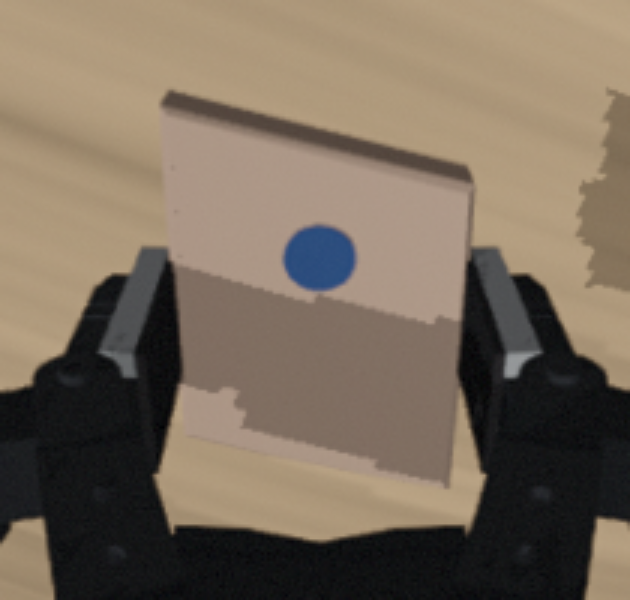

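The crop shows the tile held squarely between the pads, dot up, with the +x end toward the camera. Next is placing it.

```bash
python3 - <<'E'
from h import *
n=[0.5220,0.2292]; rot=[np.pi,0,-0.02]
r.move_pose([*n,0.08],rot); r.dwell(.1)
r.move_linear([*n,0.024],rot,vel=0.1); r.dwell(.3)
f0=np.array(r.current_contact_force())
hit=r.move_linear([*n,0.004],rot,vel=0.015,until_force=4)
z=np.array(r.current_tool_pos()); print(hit,z.round(4),r.current_contact_force()-f0,r.current_time_s())
E
```

```text
True [0.5219 0.2292 0.0105] [0.81358627 0.04375216 5.47929563] 17.4833
```

```bash
python3 - <<'E'
from h import *
n=[0.5220,0.2292]; rot=[np.pi,0,-0.02]
claw.move_gripper(0.060); r.dwell(.1)
r.move_linear([*n,0.09],rot,vel=0.12)
o=look("p1",[0.481,0.2305,0.093],-0.02,["dot","check_tile"],["check_tile","tile1"])
claw.move_gripper(0.06)
for k in ("t1","t2"): pass
print(tilefit(o,0.023,[.5213,.229,-.02]),"dot",onz("wrist",o["pts"]["dot"][0][0],.023,o["m"])[0].round(4))
cv2.imwrite("pics/p1c.png",cv2.resize(o["p"][70:220,190:400,::-1],(800,571)))
# meter from m1,m2
a=pickle.load(open("pics/m1.pkl","rb")); b=pickle.load(open("pics/m2.pkl","rb"))
for k in ("meter_grip","meter","holster"):
    oa,va=rays("wrist",a["pts"][k][0][0],a["m"]); ob,vb=rays("wrist",b["pts"][k][0][0],b["m"]); p,e=meet([(oa,va[0]),(ob,vb[0])]); print(k,p.round(4),np.round(e,4))
for o in (a,b):
    h=cv2.cvtColor(o["p"],cv2.COLOR_RGB2HSV); l,t,R,bb=(225,50,310,190)
    m=np.zeros((384,512),bool); m[t:bb,l:R]=((h[...,0]>20)&(h[...,0]<32)&(h[...,1]>150)&(h[...,2]>90))[t:bb,l:R]
    print(blobs(o,m,50,9000)[0][1:], [ (np.round(x["box"] if isinstance(x,dict) else x[1]).tolist()) for x in o["trs"].get("holster",[])])
cv2.imwrite("pics/mc.png",np.hstack([cv2.resize(o["p"][50:190,205:305,::-1],(400,560),interpolation=cv2.INTER_CUBIC) for o in (a,b)]))
E
```

```text
p1 t 19.36 [0.4816 0.2303 0.0926] [ 3.1414e+00  1.0000e-04 -2.0600e-02]
dot [([312.4, 87.7], 0.72), ([257.8, 131.9], 0.63)]
check_tile [([258.5, 145.7], 0.84)]
check_tile [([221.0, 97.0, 291.0, 198.0], 0.66), ([222.0, 0.0, 296.0, 69.0], 0.59)]
tile1 [([336.0, 98.0, 403.0, 199.0], 0.77), ([222.0, 1.0, 294.0, 69.0], 0.6)]
(array([ 0.52215552,  0.22865983, -0.02112152]), np.float64(0.00029304131665189244)) dot [0.5669 0.1878 0.023 ]
meter_grip [ 0.5248 -0.316   0.1282] [0.0002 0.0002]
meter [ 0.5536 -0.3172  0.028 ] [0.0003 0.0003]
holster [ 0.5495 -0.3148  0.0288] [0.0002 0.0002]
(array([248, 114,  32,  63, 563], dtype=int32), array([262.74955595, 134.86678508])) [[222.0, 73.0, 292.0, 159.0], [249.0, 114.0, 282.0, 182.0]]
(array([250,  63,  33,  56, 406], dtype=int32), array([266.09852217,  84.53694581])) []
```

View pics/p1c.png

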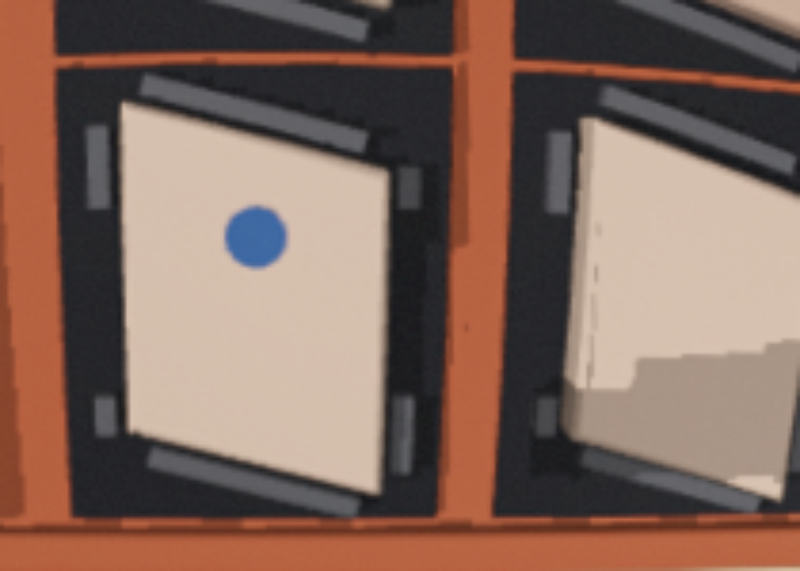

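View pics/mc.png

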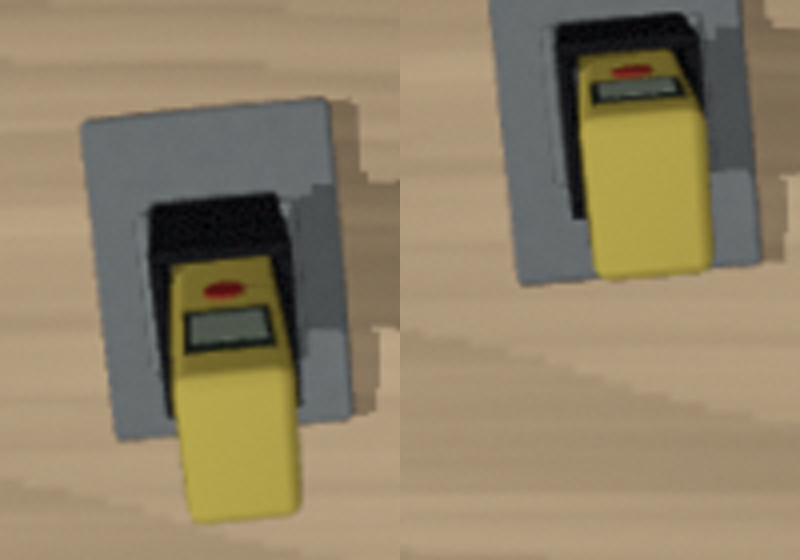

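The first crop shows the tile flat inside all the ribs and lugs, dot up. The second shows the meter's top face at about (240,443) in the left half and (650,194) in the right half, and the foot turned roughly +0.09 rad.

```bash
cat >> h.py <<'E'
TH=0.2618
def axis(psi,th=TH): return np.array([-np.sin(th)*np.cos(psi),-np.sin(th)*np.sin(psi),np.cos(th)])
E
python3 - <<'E'
from h import *
a=pickle.load(open("pics/m1.pkl","rb")); b=pickle.load(open("pics/m2.pkl","rb")); p1=pickle.load(open("pics/p1.pkl","rb"))
F=onz("wrist",[[225.5,80],[286.2,74.5],[293,154.2],[234.5,159.5]],.012,a["m"])[:,:2]; print(F.round(4)); 
HR=np.array([[.06,.045],[.06,-.045],[-.06,-.045],[-.06,.045]])
s=least_squares(lambda q:(xf(HR,q)-F).ravel(),[.55,-.315,.09]); print("holster",s.x.round(4),s.fun.round(4))
psi=s.x[2]
oa,va=rays("wrist",[264.8,160.8],a["m"]); ob,vb=rays("wrist",[267.4,98.6],b["m"]); top,e=meet([(oa,va[0]),(ob,vb[0])]); print("top",top.round(4),np.round(e,4))
for (m,u) in ((a,[264.8,160.8]),(b,[267.4,98.6])): print(onz("wrist",u,.175,m["m"]).round(4))
print("dot",onz("wrist",p1["pts"]["dot"][1][0],.023,p1["m"]).round(4))
u=axis(psi); top=onz("wrist",[264.8,160.8],.175,a["m"])[0]; top=(top+onz("wrist",[267.4,98.6],.175,b["m"])[0])/2
g=top-0.033*u; print("grip",g.round(4))
rot=[np.pi,-TH,psi]; claw.move_gripper(0.06)
o=look("m3",g+0.10*u,0,["meter_grip"],["meter","holster"],rot=rot)
cv2.imwrite("pics/m3c.png",cv2.resize(o["p"][80:330,130:390,::-1],(624,600),interpolation=cv2.INTER_CUBIC))
E
```

```text
[[ 0.6024 -0.2682]
 [ 0.6103 -0.3548]
 [ 0.4931 -0.3665]
 [ 0.485  -0.2796]]
holster [ 0.5477 -0.3173  0.0956] [ 0.0007  0.0015  0.0014 -0.0015 -0.0008 -0.0013 -0.0013  0.0014]
top [ 0.5181 -0.3202  0.1708] [0.0001 0.0001]
[[ 0.519  -0.3199  0.175 ]]
[[ 0.5181 -0.3201  0.175 ]]
dot [[0.535  0.2274 0.023 ]]
grip [ 0.5271 -0.3192  0.1431]
m3 t 22.2 [ 0.5018 -0.3206  0.2394] [-3.141  -0.2615  0.0973]
meter_grip [([257.7, 191.5], 0.9)]
meter [([238.0, 159.0, 275.0, 227.0], 0.88)]
holster [([222.0, 126.0, 291.0, 216.0], 0.6), ([0.0, 148.0, 6.0, 187.0], 0.3)]
```

View pics/m3c.png

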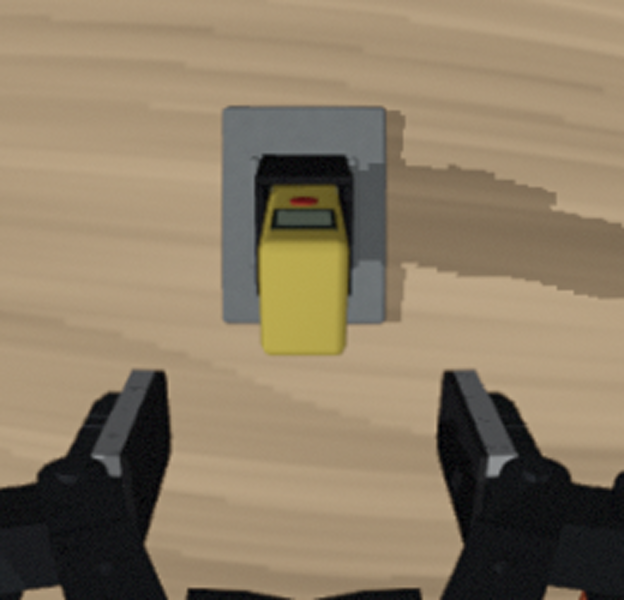

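The view is aligned: the meter is centred between the fingers (columns 303 and 304), its top face is at rows 237–353, and yaw is square. I'll correct along tool x from this view and then grasp.

```bash
python3 - <<'E'
from h import *
o=pickle.load(open("pics/m3.pkl","rb")); psi=0.0956; u=axis(psi); rot=[np.pi,-TH,psi]; g=np.array([0.5271,-0.3192,0.1431]); top=g+.033*u
oc,v=rays("wrist",[256.3,202.9],o["m"]); v=v[0]; X=oc+v*((top-oc)@u)/(v@u)
R=Ro.from_euler("xyz",rot).as_matrix(); d=R.T@(X-top); print("tool-frame dev of top",d.round(4))
if abs(d[0])<0.004: g=g+R[:,0]*d[0]+R[:,1]*d[1]*0.5
print("g",g.round(4))
r.move_linear((g-0.019*u).tolist(),rot,vel=0.1); r.dwell(.1)
f0=np.array(r.current_contact_force())
claw.move_gripper(0.015); r.dwell(.1)
print(r.current_finger_gap(),r.current_gripper_force(),(np.array(r.current_contact_force())-f0).round(2),np.round(r.current_tool_pos(),4),r.current_time_s())
if r.current_finger_gap()>0.02:
    r.move_linear((g+0.095*u).tolist(),rot,vel=0.1); r.dwell(.1)
    print((np.array(r.current_contact_force())-f0).round(2),r.current_finger_gap(),r.current_time_s(),np.round(r.current_tool_pos(),4))
E
```

```text
tool-frame dev of top [ 0.001  -0.0002 -0.    ]
g [ 0.5281 -0.319   0.1434]
0.02742633566384342 59.114665389060974 [-2.41  2.66  4.34] [ 0.533  -0.3183  0.1254] 24.125
[-0.84 -0.65 -0.99] 0.02733075336271859 25.5167 [ 0.5034 -0.321   0.2343]
```

```bash
cat >> h.py <<'E'
def facefit(cam,near,box=None):
    m=optics.camera_model(cam); p,d=optics.read_camera(cam); h=cv2.cvtColor(p,cv2.COLOR_RGB2HSV)
    ok=(h[...,0]>20)&(h[...,0]<32)&(h[...,1]>130)&(h[...,2]>50)&(d>0)
    K=np.array(m["mtx"]); T=np.array(m["T"]); v,u=np.nonzero(ok); o,ry=rays(cam,np.c_[u,v],m)
    dep=d[v,u]; fw=-T[:3,2]; P=o+ry*(dep/(ry@fw))[:,None]
    s=np.linalg.norm(P-near,axis=1)<0.12; return p,P[s],np.c_[u,v][s]
def plane(P):
    rng=np.random.default_rng(0); best=None
    for _ in range(300):
        a=P[rng.choice(len(P),3,False)]; n=np.cross(a[1]-a[0],a[2]-a[0]); L=np.linalg.norm(n)
        if L<1e-6: continue
        n/=L; 
        if abs(n[0])<0.7: continue
        i=abs((P-a[0])@n)<0.002
        if best is None or i.sum()>best.sum(): best=i
    c=P[best].mean(0); n=np.linalg.svd(P[best]-c)[2][2]; return n*np.sign(n[0]),c,best.sum(),np.std((P[best]-c)@n)
E
python3 - <<'E'
from h import *
r.move_linear([0.48,-0.30,0.30],[np.pi,0,0.0],vel=0.2)
r.move_pose([0.535,0.2278,0.19],[np.pi,0,0]); r.dwell(.4)
tp=np.array(r.current_tool_pos()); print(tp.round(4),np.round(r.current_ee_rot(),4),r.current_time_s())
for c in ("scene","wrist"):
    p,P,uv=facefit(c,tp+[0,0,-.02]); cv2.imwrite(f"pics/h_{c}.png",p[:,:,::-1]); print(c,len(P))
    if len(P)>20: n,ce,k,s=plane(P); print("normal",n.round(4),"pitch deg",np.degrees(np.arctan2(n[2],n[0])).round(2),"centre",ce.round(4),k,round(float(s),5),"z range",P[:,2].min().round(4),P[:,2].max().round(4))
    print(c,[(t,[(np.round(a,1).tolist(),round(b,2)) for a,b in pp(c,t,2)]) for t in ("ball","dot","meter_grip","meter")])
a=cv2.imread("pics/h_scene.png")[90:290,290:490]; b=cv2.imread("pics/h_wrist.png")[60:360,106:406]
cv2.imwrite("pics/h.png",np.hstack([cv2.resize(a,(400,400),interpolation=cv2.INTER_CUBIC),cv2.resize(b,(400,400))]))
E
```

```text
[0.5351 0.2276 0.1901] [ 3.1416e+00 -2.0000e-04 -3.0000e-04] 28.3833
scene 915
normal [1.     0.0074 0.0027] pitch deg 0.15 centre [0.5506 0.2256 0.1758] 603 0.001 z range 0.1174 0.2554
scene [('ball', [([394.4, 194.7], 0.41)]), ('dot', [([392.1, 223.2], 0.63)]), ('meter_grip', [([406.6, 138.3], 0.73)]), ('meter', [([394.2, 197.8], 0.76), ([146.8, 218.6], 0.72)])]
wrist 7147
normal [0.9999 0.0148 0.0053] pitch deg 0.3 centre [0.5521 0.2274 0.2049] 3728 0.00083 z range 0.1245 0.2669
wrist [('ball', []), ('dot', [([256.3, 170.9], 0.84), ([254.0, 193.0], 0.72)]), ('meter_grip', [([252.0, 269.4], 0.61)]), ('meter', [([253.8, 192.2], 0.77)])]
```

View pics/h.png

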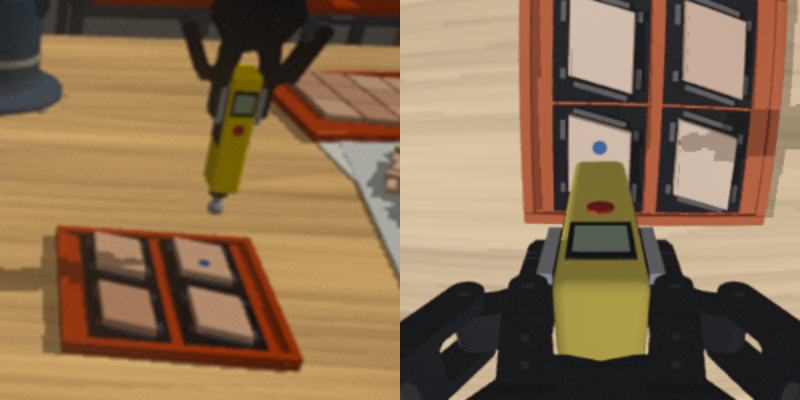

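The scene crop shows the meter vertical (its lean matches the perspective) with the ball above the tray. In the wrist crop the meter's lower front edge is near (600,163) and the dot at (599,148). I'll check the axis offset in the hand.

```bash
python3 - <<'E'
from h import *
m=optics.camera_model("wrist")
print("tcp",np.round(r.current_tool_pos(),4))
print("dot wrist",onz("wrist",[256.3,170.9],.023,m)[0].round(4))
p=cv2.imread("pics/h_wrist.png"); h=cv2.cvtColor(p,cv2.COLOR_BGR2HSV)
print("col profile H,S,V", [(v,h[v,252:260].mean(0).round().astype(int).tolist()) for v in list(range(177,188))+list(range(262,282,2))])
for row in (181,182,183): print("bottom front edge x(-.020)",row,onz("wrist",[255,row],.117,m)[0].round(4)-[.02,0,0])
for row in (270,272,274): print("top front edge x(-.020)",row,onz("wrist",[255,row],.242,m)[0].round(4)-[.02,0,0])
# scene
for z in (.083,.091): print("ball scene",z,onz("scene",[397.5,196 if z<.09 else 192.5],z)[0].round(4))
print("dot scene",onz("scene",[392,221.7],.023)[0].round(4),onz("scene",[392.1,223.2],.023)[0].round(4))
s=cv2.imread("pics/h_scene.png"); 
hs=cv2.cvtColor(s,cv2.COLOR_BGR2HSV); b=((hs[...,0]>100)&(hs[...,0]<125)&(hs[...,1]>110)); b[:205]=0; b[240:]=0; b[:,:370]=0; b[:,410:]=0; print("blue centroid",np.argwhere(b).mean(0)[::-1],b.sum())
E
```

```text
tcp [0.535  0.2278 0.19  ]
dot wrist [0.5343 0.2271 0.023 ]
col profile H,S,V [(177, [13, 49, 209]), (178, [13, 49, 209]), (179, [12, 48, 208]), (180, [15, 56, 194]), (181, [22, 106, 147]), (182, [25, 156, 119]), (183, [25, 158, 118]), (184, [25, 154, 120]), (185, [25, 156, 119]), (186, [25, 155, 119]), (187, [25, 156, 119]), (262, [25, 156, 120]), (264, [25, 155, 120]), (266, [25, 155, 121]), (268, [25, 155, 122]), (270, [25, 154, 132]), (272, [25, 153, 143]), (274, [25, 151, 154]), (276, [25, 148, 160]), (278, [25, 149, 163]), (280, [25, 148, 167])]
bottom front edge x(-.020) 181 [0.5305 0.2281 0.117 ]
bottom front edge x(-.020) 182 [0.5297 0.2281 0.117 ]
bottom front edge x(-.020) 183 [0.5289 0.2281 0.117 ]
top front edge x(-.020) 270 [0.5333 0.2275 0.242 ]
top front edge x(-.020) 272 [0.5324 0.2275 0.242 ]
top front edge x(-.020) 274 [0.5315 0.2275 0.242 ]
ball scene 0.083 [0.5286 0.2304 0.083 ]
ball scene 0.091 [0.5279 0.2291 0.091 ]
dot scene [0.5363 0.2284 0.023 ] [0.5421 0.2274 0.023 ]
blue centroid [392. 221.] 3
```

```bash
python3 - <<'E'
from h import *
r.move_linear([0.538,0.2275,0.142],[np.pi,0,0],vel=0.08); r.dwell(.3)
tp=np.array(r.current_tool_pos()); print(tp.round(4),r.current_time_s(),np.round(r.current_contact_force(),2))
m=optics.camera_model("scene"); p,d=optics.read_camera("scene"); cv2.imwrite("pics/l_scene.png",p[:,:,::-1])
for t in ("ball","dot","meter"): print(t,[(np.round(a,1).tolist(),round(b,2)) for a,b in pp("scene",t,2)])
for x in models.trace("scene","ball")[:2]: print("tr ball",x["p"],np.round(x["box"]),[c.round(1) for c in np.argwhere(x["pixels"]).mean(0)[::-1:1]] if x["pixels"].any() else 0)
print("pred ball centre px / dot px:")
T=np.array(m["T"]);K=np.array(m["mtx"])
def pr(w): c=T[:3,:3].T@(np.array(w)-T[:3,3]); return (K[0,0]*c[0]/-c[2]+K[0,2], K[1,1]*-c[1]/-c[2]+K[1,2])
print(np.round([pr([.5347,.2275,.023]),pr([.5347,.2275,tp[2]-.107]),pr([.5347,.2275,tp[2]-.099]),pr([.5397,.2275,tp[2]-.107])],1))
g=p[...,:].astype(int)
for v in range(196,228): print(v,' '.join('%3d/%3d/%3d'%tuple(g[v,u]) for u in range(384,404,2)))
E
```

```text
File "<stdin>", line 6
    for x in models.trace("scene","ball")[:2]: print("tr ball",x["p"],np.round(x["box"]),[c.round(1) for c in np.argwhere(x["pixels"]).mean(0)[::-1:1]] if x["pixels"].any() else 0)
                                                                                                                                                   ^
SyntaxError: invalid syntax
```

```bash
python3 - <<'E'
from h import *
r.move_linear([0.538,0.2275,0.142],[np.pi,0,0],vel=0.08); r.dwell(.3)
tp=np.array(r.current_tool_pos()); print(tp.round(4),r.current_time_s(),np.round(r.current_contact_force(),2))
m=optics.camera_model("scene"); p,d=optics.read_camera("scene"); cv2.imwrite("pics/l_scene.png",p[:,:,::-1])
for t in ("ball","dot","meter"): print(t,[(np.round(a,1).tolist(),round(b,2)) for a,b in pp("scene",t,2)])
for x in models.trace("scene","ball")[:2]: print("tr ball",x["p"],np.round(x["box"]))
T=np.array(m["T"]);K=np.array(m["mtx"])
def pr(w): c=T[:3,:3].T@(np.array(w)-T[:3,3]); return (K[0,0]*c[0]/-c[2]+K[0,2], K[1,1]*-c[1]/-c[2]+K[1,2])
print("pred dot, ball low, ball centre, ball low 5mm ahead",np.round([pr([.5347,.2275,.023]),pr([.5347,.2275,tp[2]-.107]),pr([.5347,.2275,tp[2]-.099]),pr([.5397,.2275,tp[2]-.107])],1))
g=p.astype(int)
for v in range(200,226): print(v,' '.join('%3d/%3d/%3d'%tuple(g[v,u]) for u in range(386,402,2)))
E
```

```text
[0.5382 0.2276 0.1425] 29.9333 [ 0.56  0.17 -2.52]
ball [([392.0, 215.3], 0.42), ([406.6, 160.7], 0.33)]
dot [([390.1, 221.8], 0.58)]
meter [([392.9, 215.2], 0.61), ([349.2, 217.2], 0.51)]
tr ball 0.58 [392. 209. 396. 220.]
pred dot, ball low, ball centre, ball low 5mm ahead [[391.4 221.3]
 [392.5 216.5]
 [393.2 213.3]
 [393.  217.7]]
200 180/142/ 88 162/128/ 70 103/ 84/ 14 104/ 86/  5 115/ 95/  0 117/ 96/  0 118/ 96/  0 116/ 98/  0
201 179/143/ 89 172/136/ 81 107/ 86/ 18 104/ 86/  0 115/ 94/  0 119/ 99/  1 115/ 95/  0 116/ 97/  0
202 173/135/ 84 169/132/ 81 116/ 93/ 33 105/ 84/  0 116/ 97/  0 118/ 97/  2 119/ 98/  0 116/ 95/  0
203 172/134/ 84 170/134/ 83 130/102/ 44 108/ 90/  0 115/ 93/  0 118/ 95/  0 116/ 95/  0 117/ 96/  0
204 178/139/ 89 175/139/ 88 144/114/ 53 111/ 91/  4 117/ 96/  0 115/ 98/  0 116/ 96/  0 116/ 95/  0
205 181/141/ 87 184/144/ 91 148/116/ 62 109/ 88/  1 117/ 93/  0 114/ 96/  0 115/ 95/  0 114/ 96/  0
206 180/125/ 76 181/130/ 77 140/100/ 58  97/ 78/ 11 104/ 85/  0 106/ 87/  9 106/ 88/  0 117/ 94/  2
207 160/ 78/ 35 160/ 83/ 40 130/ 66/ 31  75/ 53/ 16  74/ 59/ 14
[... 1136 characters left out ...]

219 181/141/110 176/139/107 154/125/112 150/122/109 172/136/108 177/139/108 178/140/107 180/143/110
220 177/138/107 173/137/111  97/ 93/117  88/ 89/118 147/120/112 178/141/108 178/139/106 178/140/108
221 161/124/ 97 169/135/107  76/ 79/113  45/ 66/116 108/100/115 176/138/107 178/139/109 182/142/110
222 152/118/ 93 174/137/107 121/102/109  82/ 83/114 116/102/109 177/137/108 178/140/109 181/142/110
223 162/127/ 96 175/138/105 170/134/108 140/116/109 158/126/109 179/139/109 178/138/107 180/140/109
224 167/130/101 175/136/105 177/138/106 174/136/107 179/141/110 181/141/108 180/140/109 178/139/106
225 143/111/ 85 154/120/ 93 164/129/100 174/137/105 174/138/106 180/141/110 178/140/109 180/140/110
```

The ball (393.3,213.2) lies directly above the dot (391.6,221.1), as predicted. Now I'll press.

```bash
cat >> h.py <<'E'
def favg(n=20):
    F=[]
    for _ in range(n): F.append(r.current_contact_force()); r.dwell(0.01)
    return np.mean(F,0),np.std(F,0)
E
python3 - <<'E'
from h import *
X,Y=0.538,0.2275; rot=[np.pi,0,0]
r.move_linear([X,Y,0.135],rot,vel=0.03); r.dwell(.4)
f0,s=favg(); print("f0",f0.round(2),s.round(2),np.round(r.current_tool_pos(),4))
np.save("pics/f0.npy",f0)
hit=r.move_linear([X,Y,0.120],rot,vel=0.006,until_force=2.0)
z=r.current_tool_pos()[2]; r.dwell(.3); f,s=favg()
print(hit,round(z,4),np.round(r.current_tool_pos(),4),(f-f0).round(2),s.round(2),r.current_time_s())
E
```

```text
f0 [ 0.26 -0.11 -1.45] [0.45 0.45 0.48] [0.538  0.2275 0.135 ]
True 0.1267 [0.5376 0.2273 0.1263] [1.39 1.17 2.45] [0.49 0.38 0.53] 32.9917
```

```bash
python3 - <<'E'
from h import *
X,Y=0.538,0.2275; rot=[np.pi,0,0]; f0=np.load("pics/f0.npy")
for z in (0.1255,0.1245):
    r.move_linear([X,Y,z],rot,vel=0.01); r.dwell(.3); f,s=favg(40); print(np.round(r.current_tool_pos(),4),(f-f0).round(2),s.round(2),"depth",round((f-f0)[2]/.45*1-1/.45,2),r.current_time_s())
print(r.current_finger_gap(),r.current_gripper_force())
E
```

```text
[0.5378 0.2273 0.1254] [-0.38 -0.05  2.82] [0.44 0.47 0.46] depth 4.05 33.8917
[0.5379 0.2274 0.1245] [-1.14 -0.47  3.29] [0.47 0.54 0.43] depth 5.1 34.775
0.027287497808394734 59.6183055639267
```

```bash
python3 - <<'E'
from h import *
f0=np.load("pics/f0.npy"); tp=np.array(r.current_tool_pos())
p,P,uv=facefit("wrist",tp+[0,0,-.02]); n,c,k,s=plane(P); print("pitch",np.degrees(np.arctan2(n[2],n[0])).round(2))
p,d=optics.read_camera("scene"); g=p.astype(int)
print([(t,[(np.round(a,1).tolist(),round(b,2)) for a,b in pp("scene",t,1)]) for t in ("ball","dot")])
for v in range(212,228): print(v,' '.join('%3d/%3d/%3d'%tuple(g[v,u]) for u in range(384,402,2)))
r.dwell(1.5); f,s=favg(60); print((f-f0).round(2),np.round(r.current_tool_pos(),4),r.current_time_s())
E
```

```text
pitch 0.38
[('ball', [([391.9, 217.6], 0.55)]), ('dot', [([393.3, 223.1], 0.63)])]
212 178/138/106 181/143/110 156/121/ 89 110/ 91/ 12 117/ 96/  0 116/ 95/  0 115/ 96/  0 117/ 96/  0 114/ 94/  0
213 178/140/109 179/141/108 160/125/ 93  99/ 80/ 15 108/ 89/  3 113/ 92/  0 110/ 90/  0 117/ 96/  5 117/ 96/  2
214 180/141/110 178/140/108 170/131/100  82/ 66/ 34  80/ 66/  7  89/ 72/  6  92/ 75/ 13 127/102/ 44 121/ 99/ 35
215 180/142/109 181/143/112 172/134/105  79/ 65/ 56  51/ 43/ 29  54/ 45/ 27  88/ 69/ 45 154/120/ 83 147/114/ 78
216 180/141/110 180/139/108 166/132/103  86/ 77/ 72  58/ 54/ 53  75/ 71/ 70 127/101/ 83 175/137/105 169/131/101
217 180/141/109 179/141/108 150/120/ 95  85/ 84/ 78  80/ 82/ 80 109/108/107 160/133/111 181/142/109 177/139/107
218 179/140/108 178/139/107 135/108/ 87  78/ 77/ 77  88/ 89/ 85 114/118/117 163/137/116 180/140/107 181/141/110
219 162/124/ 96 161/127/ 98 120/ 95/ 78  74/ 72/ 70  85/ 83/ 83 106/108/105 161/133/111 179/141/108 182/145/112
220 128/ 96/ 74 127/ 98/ 75 106/ 85/ 67  67/ 65/ 65  74/ 73/ 70  93/ 92/ 89 165/132/108 180/142/109 182/143/112
221 115/ 89/ 66 114/ 88/ 66 109/ 83/ 65  65/ 60/ 64  67/ 67/ 71  93/ 89/ 91 172/135/107 181/142/111 181/143/110
222 120/ 91/ 69 120/ 93/ 70 116/ 90/ 67  91/ 75/ 70  88/ 79/ 81 120/103/104 175/137/107 180/142/110 180/141/110
223 139/107/ 83 144/111/ 85 143/110/ 85 142/110/ 86 141/116/105 161/129/110 179/141/107 181/143/111 179/141/108
224 152/119/ 92 163/126/ 98 168/131/100 171/133/103 175/139/110 176/138/109 179/140/108 180/141/109 181/142/110
225 129/100/ 76 143/111/ 85 155/121/ 94 168/131/101 174/135/106 178/139/110 180/142/109 180/140/108 178/139/107
226 105/ 81/ 64 111/ 86/ 65 121/ 92/ 70 135/104/ 81 150/117/ 90 163/127/ 97 171/133/105 175/135/106 178/142/109
227  87/ 70/ 55  92/ 71/ 57  99/ 75/ 58 106/ 82/ 61 116/ 89/ 67 129/100/ 75 144/111/ 85 154/119/ 92 168/131/102
[-1.8  -1.26  3.22] [0.538  0.2275 0.1245] 36.975
```

```bash
python3 -c "
from h import *
r.dwell(0.5); print(r.hand_in())"
```

```text
the job is handed in; nothing more can be done
None
```

The job is handed in: the tile lies flat in the empty nest with its dot up, and the meter is held upright with its ball on the dot (to about 2 mm), pressed in about 5 mm at 3.2 N and steady for roughly 3 s before hand-in, at about 37.5 s of the 64 s allowed.

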